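# Hang the drill-bit case on the hook

## Robot

A 6-joint arm with a two-finger parallel gripper is mounted at the origin on a cart in front of the work surface, level with it; the furniture and walls round the work are solid. World frame = base frame: x ahead of the robot, y to its left, z up, the work surface at z = 0. Lengths are in m, angles in rad, forces in N, time in s.
With the tool pointing down it reaches from about 0.275 to 0.725 m from the base axis. Payload 5.6 kg.
Tool frame: the origin (TCP) lies between the finger pads; the fingertips stand 14 mm ahead of it and the grasp point (between the pads) lies 5 mm behind it; z points along the fingers, y is the line along which they close (so a half turn about z gives the same grasp; the last joint's range is limited). The gripper opens to 85 mm and grips with 20 to 120 N. Pads are 22 mm wide; open, the fingers measure 114 mm over their backs; the gripper's body (76 mm by 85 mm) begins 54 mm behind the grasp point. The pads swing forward as they close: fully open they stand 13 mm farther back than shut.
Start: joints at [-0.903, 0.255, 0.108, 0, -1.424, -0.285], TCP at [0.205, -0.51, 0.212] pointing down, gripper open.
Joint ranges: [-2.95, 2.95], [-1.21, 1.97], [-1.09, 1.5], [-2.87, 1.71], [-2.94, -0.07], [-3.05, 3.05]. Speed limits (rad/s): [2.57, 2.57, 3.14, 3.14, 3.14, 3.14].

## Interface

Orientations are given as a rotation vector (axis times angle).
In Python, from rig import r gives the robot as it stands. The module is installed in compiled form; this text tells all that it offers. Calls block until the motion is done:
- r.move_ptp(position, orientation): joint-space move of the TCP to a pose.
- r.line_to(position, frame=None, max_speed=0.15): straight line of the TCP; frame=None keeps the orientation; max_speed is the mean speed in m/s.
- r.move_j(angles): joint-space move.
- r.set_gripper(opening): finger opening in m; the grip force is fixed at half the most; returns when the fingers have stopped.
- r.dwell(seconds).
- r.solve_ik(position, orientation): joint angles nearest the present ones, or None.
- r.camera(name): name is "scene" or "side" or "wrist"; returns a dict with "pixels" (384x512x3 uint8, red, green, blue), "z_map" (384x512 float32, m along the optical axis (not along the pixel's ray), 0 where there is no reading), "intrinsics" (3x3 intrinsics, pixels), "k1" (the pictures are not rectified: a ray, as slopes to the right and down, at radius r is drawn at 1 + k1 r^2 times it, then the intrinsics apply), "xyz" and "orientation" of the camera in the world; the wrist camera has in their place "tool_from_camera" (4x4, takes a point from camera to tool coordinates, whose origin is the TCP and whose axes are the flange's). Camera axes: x right, y down, z forward; pixel columns grow to the right and rows downward; lengths in m; the calibration is good to about 2 mm. A picture is of the moment at which its call begins: read the wrist's pose just before it.
A pose or a line that the arm cannot do raises r.MotionError and nothing moves.
- r.job_done(): hands the job in; it is judged then, once.
Trained networks look in a picture, given as the dict that the camera call returned (one of the last four; its "shot" number tells which), for a name from the list of things; names that differ only in an ending like _2 or _b are one class to them, and where a whole thing is asked for, a point or a joint stands for the part that bears it (a point fixed in the world has none). Each returns a list of dicts, best first, with "score" (0 to 1); they miss things now and then, are a little off and sometimes report something else, mostly with a low value. They report only what shows in the picture. A call takes as long as a camera call. They do not tell look-alikes from the thing itself.
- r.find_in(picture, target): "bbox" ([left, top, right, bottom] as shares, 0 to 1, of the picture: columns of its width, rows of its height, round what is visible of it).
- r.mark_of(picture, target): "point" ([column, row] as shares, 0 to 1, of the picture: columns of its width, rows of its height: a listed point, or the origin of a listed thing).
Readings, each from a call of its own:
- r.read_time_s(): time.
- r.read_joint_pos(): joint angles.
- r.read_joint_velocities(): joint speeds.
- r.read_effort(): joint torques, N m.
- r.read_ee_pos(): TCP position.
- r.read_tool_rot(): TCP orientation.
- r.read_ft_force(): force on the tool from outside, world axes, zero at the start.
- r.read_wrist_torque(): the same for the moment, N m.
- r.read_grip_width(): finger opening in m.
- r.read_gripper_force(): force on a finger pad.
Only numpy, scipy, OpenCV 4.12 (cv2) and the standard library are available. Lean on these libraries where they do the work, as an engineer would, in place of code of your own. Each camera call takes 0.05 s, during which the arm holds its last target. There are 200 camera calls.

## Task

The orange drill-bit case sits in its wooden rack with only its black handle sticking out: lift it out by the handle, stand it upright on the middle of the cork mat and let go of it. Then take it again by its body, beside the handle, pass the handle over the steel hook under the wooden arm of the stand, and leave the case hanging there, still and free. Do not let the case topple, and do not push the nail tin, the spool or the block plane about.

Things in the scene. Friction and masses are not known exactly. Their poses are not given: they have to be found in the camera images.
- bit_case: loose drill-bit case, about 0.2 kg: flat orange box 30 (x) x 200 (y) x 70 (z) mm, a black handle loop on the middle of its top, 120 high in all. Origin: centre of its underside, z up, y along its length; both faces alike. Its top is flat at z = 70 from 28 to 100 mm on either side of the middle; there the 30 mm thick body can be pinched from above, e.g. at y = +84 or -84
- case_center (a point): centre of the case's orange body, 35 mm above its underside; axes as the case's
- case_handle (a point): centre of the handle's top bar, 115 mm above the case's underside; axes as the case's. The bar runs along y; bar and two legs are 10 x 10 mm in section; the loop lies in the y-z plane, 56 mm wide outside, 36 wide and 40 high inside
- case_rack: fixed open-topped wooden rack, 76 x 246 x 81 mm, origin at the centre of its underside, y along its length. Inside 36 x 206 mm, floor 8 mm up, walls 10 thick, their tops 3 mm above the flat top of the case, so only the handle stands out (bar's centre 123 mm above the bench). The case stands up to 3 mm off its middle
- mat_top (a point): centre of the top of the fixed brown cork mat, 130 (x) x 260 (y) mm, 4 mm thick, z up, y along its length; the place to stand the case
- hook_stand: fixed wooden gallows stand; origin at bench height under the hook, z up, x along the hook from tip to post. Base 130 x 110 x 14 mm; post 24 x 24 mm, 229 high, front face at x = +40; the arm over the hook (20 wide, from 209 to 229 mm above the bench) runs from the post to x = -55
- hook_rest (a point): resting point on top of the hook's 8 mm round level bar, 169 mm above the bench; axes as the stand's. The upturned tip ends 49 mm to the -x side, 10 mm above this point; from tip to arm 30 mm are free. The handle enters there along +x, then is lowered. The post's face is 35 mm to the +x side. A hanging handle bar has its centre 5 mm above this point
- tin_center (a point): centre (half-way up) of the loose grey nail tin, 66 mm diameter, 75 high; a bystander
- spool_center (a point): centre (half-way up) of the loose pale wooden spool, 42 mm diameter, 70 high; a bystander
- plane_center (a point): centre (half-way up) of the loose dark block plane, 92 x 155 x 59 mm; a bystander
Not all that is in view belongs to the job. Several things have the shape of the bit_case; the one meant has the colours described above.

How it is judged:
By the outcome, as a careful person would: the job done as asked, in the order asked, and still so for the second after the job is handed in, with the robot touching nothing.
It also fails if it takes over 64 s, if anything falls off the work surface, if the arm or the gripper's body presses on something with over 40 N, if the wrist force passes 120 N, or if a joint passes its speed limit or range.

## Working session

There is one attempt and no reset: what is moved stays moved. The work goes in short steps, each a Python script; the robot and the scene stay as the last script left them, time stands still between calls to the robot, and variables do not carry over. Pictures are saved under pics/ and viewed, at most 10 in all, crops included, and the job is handed in when it is done.

```bash
mkdir -p pics; cat > h.py <<'E'
import numpy as np, cv2
from scipy.spatial.transform import Rotation as R
from rig import r
def cam(name):
    if name=="wrist":
        p=np.array(r.read_ee_pos()); q=R.from_rotvec(r.read_tool_rot()).as_matrix()
        c=r.camera(name); T=np.array(c["tool_from_camera"]); W=np.eye(4); W[:3,:3]=q; W[:3,3]=p
        c["W"]=W@T
    else:
        c=r.camera(name); o=np.array(c["orientation"],float)
        W=np.eye(4); W[:3,:3]=R.from_rotvec(o).as_matrix() if o.size==3 else o; W[:3,3]=c["xyz"]; c["W"]=W
    return c
def ray(c,uv):
    K=np.array(c["intrinsics"]); k=c["k1"]; uv=np.atleast_2d(uv).astype(float)
    d=np.c_[(uv[:,0]-K[0,2])/K[0,0],(uv[:,1]-K[1,2])/K[1,1]]; s=d.copy()
    for _ in range(20): s=d/(1+k*(s**2).sum(1,keepdims=True))
    return np.c_[s,np.ones(len(s))]
def on_z(c,uv,z):
    d=ray(c,uv)@c["W"][:3,:3].T; o=c["W"][:3,3]
    return o+d*((z-o[2])/d[:,2])[:,None]
def cloud(c):
    v,u=np.mgrid[:384,:512]; z=c["z_map"].ravel()
    P=ray(c,np.c_[u.ravel(),v.ravel()])*z[:,None]
    P=P@c["W"][:3,:3].T+c["W"][:3,3]; P[z==0]=np.nan
    return P.reshape(384,512,3)
def save(c,n): cv2.imwrite("pics/"+n+".png",c["pixels"][:,:,::-1])
def down(yaw): # tool down, tool y axis at angle yaw from world y... 
    return (R.from_euler('z',yaw)*R.from_euler('x',np.pi)).as_rotvec()
E
python3 - <<'E'
from h import *
print(r.read_tool_rot(), R.from_rotvec(r.read_tool_rot()).as_matrix().round(3).tolist())
for n in ("scene","side"):
    c=cam(n); save(c,n); print(n,c["xyz"],c["orientation"],c["k1"])
    P=cloud(c)
    for t in ["bit_case","case_handle","case_rack","mat_top","hook_stand","hook_rest","tin_center","spool_center","plane_center"]:
        for m in r.mark_of(c,t)[:3]:
            u,v=m["point"][0]*512,m["point"][1]*384
            print(t,round(m["score"],2),(int(u),int(v)),P[min(int(v),383),min(int(u),511)].round(3))
im=np.vstack([cv2.imread("pics/scene.png"),cv2.imread("pics/side.png")])
E
```

```text
[ 5.97441144e-01 -3.08378150e+00 -2.96702505e-03] [[-0.928, -0.373, -0.001], [-0.373, 0.928, 0.002], [0.0, 0.002, -1.0]]
scene [-0.38814757  0.4158104   0.92932995] [-1.20917942  2.15170055 -1.08609212] -0.07520017848277753
bit_case 0.62 (347, 189) [ 0.516 -0.553  0.003]
case_handle 0.91 (353, 162) [ 0.53  -0.578  0.118]
case_rack 0.61 (240, 258) [0.36  0.033 0.056]
mat_top 0.96 (222, 240) [0.513 0.022 0.002]
hook_stand 0.75 (155, 257) [0.541 0.253 0.017]
hook_stand 0.4 (199, 290) [0.324 0.19  0.039]
hook_rest 0.61 (147, 221) [0.546 0.25  0.167]
tin_center 0.77 (196, 203) [0.691 0.036 0.052]
tin_center 0.62 (197, 291) [0.317 0.199 0.048]
spool_center 0.77 (240, 259) [0.362 0.032 0.049]
plane_center 0.71 (197, 290) [0.325 0.196 0.041]
side [-0.02883995  0.85364549  0.9726493 ] [-0.62724831  2.54395146 -1.25429828] -0.16769016907036885
bit_case 0.72 (309, 158) [ 0.512 -0.551  0.017]
bit_case 0.65 (269, 201) [ 0.509 -0.198  0.049]
case_handle 0.97 (308, 134) [ 0.535 -0.585  0.102]
case_rack 0.61 (270, 202) [ 0.507 -0.201  0.044]
mat_top 0.89 (235, 250) [0.518 0.015 0.004]
hook_stand 0.79 (180, 299) [0.55  0.259 0.012]
hook_rest 0.62 (173, 257) [0.553 0.252 0.168]
tin_center 0.68 (180, 221) [0.712 0.025 0.054]
spool_center 0.85 (277, 257) [0.365 0.035 0.061]
plane_center 0.88 (262, 309) [0.321 0.21  0.049]
```

```bash
python3 -c "
import cv2,numpy as np
a=cv2.imread('pics/scene.png');b=cv2.imread('pics/side.png')
cv2.imwrite('pics/both.png',cv2.resize(np.hstack([a,b]),(800,300)))"
```

```text
(no output)
```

View pics/scene.png

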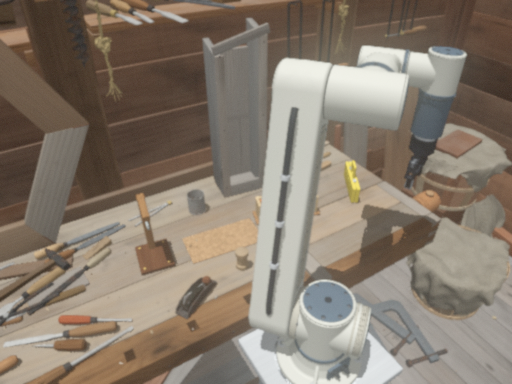

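View pics/side.png

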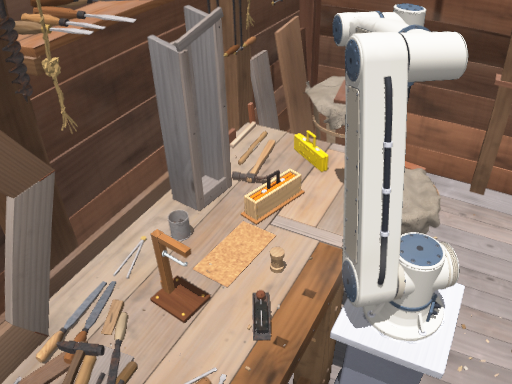

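The scene view shows the yellow look-alike at (352,182). The side view shows the target in its rack, with the black handle at (272,180), the mat at (237,252) and the hook at (178,257). The tin is at (179,222), the spool at (278,260) and the plane at (262,313). A grey frame stands behind the tin.

```bash
python3 - <<'E'
from h import *
c=cam("side"); P=cloud(c); px=c["pixels"].astype(int)
h=cv2.cvtColor(c["pixels"],cv2.COLOR_RGB2HSV)
def fit(Q):
    q=Q[:,:2]; rc=cv2.minAreaRect(q.astype(np.float32)); return np.round(rc[0],3),np.round(rc[1],3),round(rc[2],1),len(q)
v,u=np.mgrid[:384,:512]
X,Y,Z=P[...,0],P[...,1],P[...,2]
m=(abs(X-.51)<.12)&(abs(Y+.2)<.18)
print("rack all z>.06", fit(P[m&(Z>.07)&(Z<.09)]))
print("handle", fit(P[m&(Z>.11)&(Z<.14)]), P[m&(Z>.11)&(Z<.14)].mean(0))
m=(abs(X-.53)<.15)&(abs(Y-.25)<.15)
print("arm", fit(P[m&(Z>.222)&(Z<.24)]), P[m&(Z>.222)&(Z<.24)].min(0),P[m&(Z>.222)&(Z<.24)].max(0))
print("base", fit(P[m&(Z>.011)&(Z<.018)]))
m=(abs(X-.51)<.12)&(abs(Y-.02)<.2)&(abs(Z-.004)<.01)&(h[...,1]>125)
print("mat",fit(P[m]))
t=(Z>.2)&(Y>-.45)&(X<1.1)&(X>.3)&(Y<.4)
g=np.unique(np.c_[(X[t]*20).round()/20,(Y[t]*20).round()/20],axis=0,return_counts=True)
print([(a[0],a[1],n) for a,n in zip(g[0].round(2).tolist(),g[1]) if n>15])
# wrist look over rack
for s in (0,np.pi/2,-np.pi/2,np.pi):
    print(s,r.solve_ik([.5,-.2,.4],down(s)))
E
```

```text
rack all z>.06 (array([ 0.52, -0.25]), array([0.232, 0.063]), 72.8, 735)
handle (array([ 0.521, -0.25 ]), array([0.055, 0.014]), 74.2, 62) [ 0.51954439 -0.24890316  0.12292718]
arm (array([0.552, 0.253]), array([0.026, 0.12 ]), 81.1, 316) [0.49327059 0.23374384 0.22209632] [0.61248023 0.27109696 0.23168954]
base (array([0.547, 0.238]), array([0.345, 0.162]), 54.5, 1060)
mat (array([0.525, 0.022]), array([0.403, 0.15 ]), 86.8, 308)
[(0.3, -0.4, np.int64(49)), (0.3, -0.35, np.int64(81)), (0.3, -0.3, np.int64(16)), (0.35, -0.4, np.int64(70)), (0.35, -0.35, np.int64(417)), (0.4, -0.4, np.int64(80)), (0.4, -0.35, np.int64(47)), (0.5, 0.25, np.int64(146)), (0.55, 0.25, np.int64(180)), (0.6, 0.25, np.int64(156)), (0.7, -0.3, np.int64(38)), (0.7, -0.25, np.int64(1200)), (0.7, -0.2, np.int64(154)), (0.7, -0.15, np.int64(163)), (0.7, -0.1, np.int64(626)), (0.75, -0.25, np.int64(1302)), (0.75, -0.15, np.int64(18)), (0.75, -0.1, np.int64(1595)), (0.8, -0.3, np.int64(27)), (0.8, -0.25, np.int64(1459)), (0.8, -0.1, np.int64(1332)), (0.8, 0.4, np.int64(17)), (0.85, -0.25, np.int64(60)), (0.85, -0.1
[... 1508 characters left out ...]
.int64(178)), (1.1, -0.3, np.int64(191)), (1.1, -0.25, np.int64(182)), (1.1, -0.2, np.int64(210)), (1.1, -0.15, np.int64(232)), (1.1, -0.1, np.int64(233)), (1.1, -0.05, np.int64(248)), (1.1, -0.0, np.int64(235)), (1.1, 0.05, np.int64(200)), (1.1, 0.1, np.int64(307)), (1.1, 0.15, np.int64(155))]
0 [-8.97117283e-02  2.66237896e-01  5.98266942e-01  4.44089210e-16
 -1.90282537e+00  1.66050806e+00]
1.5707963267948966 [-0.08971173  0.2662379   0.59826694  0.         -1.90282537 -3.05188093]
-1.5707963267948966 [-0.08971173  0.2662379   0.59826694  0.         -1.90282537  0.08971173]
3.141592653589793 [-8.97117283e-02  2.66237896e-01  5.98266942e-01 -4.44089210e-16
 -1.90282537e+00 -1.48108460e+00]
```

```bash
python3 - <<'E'
from h import *
D=np.radians
r.move_ptp([.50,-.243,.33],down(D(-107)))
c=cam("wrist"); save(c,"w1"); print(np.round(c["tool_from_camera"],3).tolist()); P=cloud(c)
for t in ["case_handle","bit_case","case_rack"]:
    for m in r.mark_of(c,t)[:2]:
        uv=np.array(m["point"])*[512,384]; print(t,round(m["score"],2),uv.round(),on_z(c,uv,.123 if t=="case_handle" else .008).round(3))
X,Y,Z=np.moveaxis(P,-1,0); 
def fit(Q):
    rc=cv2.minAreaRect(Q[:,:2].astype(np.float32)); return np.round(rc[0],4),np.round(rc[1],3),round(rc[2],1),len(Q)
m=(abs(X-.52)<.13)&(abs(Y+.25)<.15)
H=P[m&(Z>.113)&(Z<.14)]; print("handle",fit(H),np.median(H,0)); print("rack",fit(P[m&(Z>.065)&(Z<.095)]))
print(r.read_time_s())
r.move_ptp([.50,.02,.33],down(D(-95)))
c=cam("wrist"); save(c,"w2"); print(r.read_time_s())
for m in r.mark_of(c,"mat_top")[:2]:
    uv=np.array(m["point"])*[512,384]; print("mat",round(m["score"],2),uv.round(),on_z(c,uv,.004).round(3))
for m in r.find_in(c,"mat_top")[:2]: print(np.array(m["bbox"])*[512,384,512,384])
cv2.imwrite("pics/w12.png",np.hstack([cv2.resize(cv2.imread(f"pics/w{i}.png"),(400,300)) for i in (1,2)]))
E
```

```text
[[-0.0, -0.957, -0.289, 0.071], [1.0, -0.0, -0.001, -0.0], [0.001, -0.289, 0.957, -0.162], [0.0, 0.0, 0.0, 1.0]]
case_handle 0.94 [235. 156.] [[ 0.525 -0.249  0.123]]
bit_case 0.93 [241. 137.] [[ 0.521 -0.254  0.008]]
case_rack 0.71 [244. 138.] [[ 0.517 -0.252  0.008]]
handle (array([ 0.5224, -0.2506]), array([0.056, 0.01 ]), 73.2, 397) [ 0.52182993 -0.25158308  0.12806988]
rack (array([ 0.5218, -0.2512]), array([0.224, 0.056]), 73.0, 6139)
2.7833
3.8583
mat 0.73 [244. 141.] [[0.521 0.021 0.004]]
[200.2944  50.9952 293.4784 215.1168]
```

View pics/w12.png

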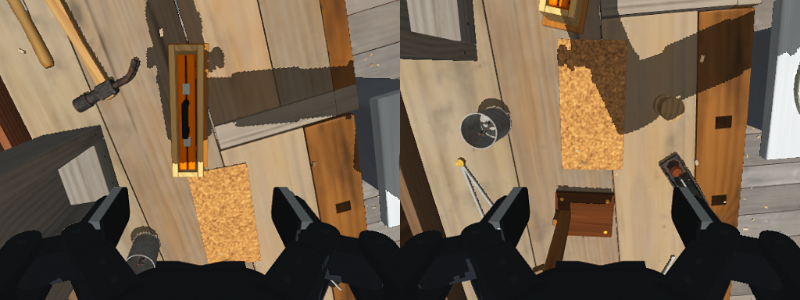

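The left view shows the handle at about (185,110) and the orange case in its rack, with both ends of the rack clear. The right view shows the mat corners at (160,40), (225,40), (223,169) and (161,168), and the stand at (185,215).

```bash
python3 - <<'E'
from h import *
D=np.radians
c=cam("wrist")
Q=on_z(c,[(205,51),(288,51),(286,216),(206,215)],.004); e=(Q[0]+Q[1]-Q[2]-Q[3])/2
ctr=Q.mean(0); a=np.degrees(np.arctan2(-e[1],-e[0])); print(Q[:,:2].round(3).tolist(),ctr,np.linalg.norm(e),a)
np.save("mat.npy",[ctr[0],ctr[1],a])
h=np.array([.5222,-.2508]); o=down(D(73.1-180))
r.move_ptp([*h,.20],o); r.set_gripper(.045)
r.line_to([*h,.118]); r.set_gripper(0)
print("grip",r.read_grip_width(),r.read_gripper_force(),r.read_ee_pos())
r.line_to([*h,.26],max_speed=.1); print(r.read_grip_width(),r.read_ft_force(),r.read_time_s())
c=cam("side"); save(c,"s2")
E
```

```text
[[0.564, -0.116], [0.444, -0.105], [0.463, 0.151], [0.597, 0.138]] [0.51700042 0.01690009 0.004     ] 0.2564505625538637 84.17130348188672
grip -0.00020457518473458787 0.0 [ 0.52224516 -0.2508342   0.11816818]
-1.3867866870893112e-05 [-0.22693612  0.198135   -0.91415003] 8.4
```

View pics/s2.png

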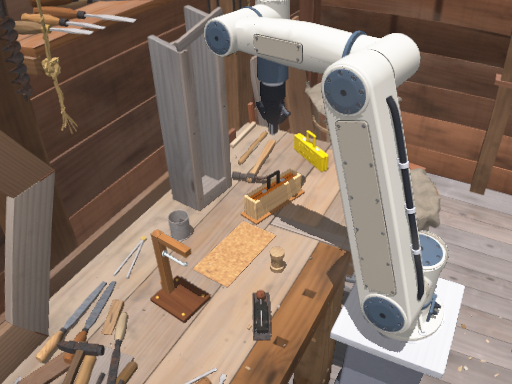

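The gripper closed on nothing: the tips are at about (272,130), and the case is still in the rack with its handle at (272,180). I'll look from the wrist.

```bash
python3 - <<'E'
from h import *
r.set_gripper(.085)
r.line_to([.5222,-.2508,.24])
c=cam("wrist"); save(c,"w3"); P=cloud(c); X,Y,Z=np.moveaxis(P,-1,0)
print(np.round(R.from_rotvec(r.read_tool_rot()).as_matrix(),3).tolist(), r.read_ee_pos())
m=(abs(X-.52)<.13)&(abs(Y+.25)<.15)
for lo,hi in((.112,.14),(.1,.11),(.076,.086)):
    H=P[m&(Z>lo)&(Z<hi)]; print(lo,len(H),H.min(0) if len(H) else 0,H.max(0) if len(H) else 0,cv2.minAreaRect(H[:,:2].astype(np.float32)) if len(H) else 0)
for t in ["case_handle","case_rack"]:
    for mm in r.mark_of(c,t)[:2]:
        uv=np.array(mm["point"])*[512,384]; print(t,mm["score"],uv,P[int(uv[1]),int(uv[0])])
# project tcp axis & side-cam handle check
s=cam("side"); S=cloud(s); A,B,C=np.moveaxis(S,-1,0)
mm=(abs(A-.52)<.1)&(abs(B+.25)<.12)&(C>.1)&(C<.14)&(s["pixels"].max(-1)<80); print("side handle",S[mm].mean(0),mm.sum())
yy,xx=np.where(mm); print(xx.mean(),yy.mean())
mm=(C>.2)&(C<.3)&(abs(A-.52)<.12)&(abs(B+.25)<.12); print("side gripper",np.percentile(S[mm],[2,50,98],axis=0).round(3))
E
```

```text
[[-0.291, -0.957, -0.001], [-0.957, 0.291, -0.0], [0.0, 0.0, -1.0]] [ 0.52206818 -0.25093408  0.24027149]
0.112 661 [ 0.51042584 -0.27761072  0.11267617] [ 0.53434115 -0.22343366  0.13057215] ((0.5220180749893188, -0.25083866715431213), (0.05504223704338074, 0.009349393658339977), 72.90973663330078)
0.1 15 [ 0.51035886 -0.27768752  0.10013262] [ 0.51934762 -0.27309108  0.10982481] ((0.5144115090370178, -0.2759265899658203), (0.0026701909955590963, 0.00952508021146059), 70.6810531616211)
0.076 9013 [ 0.46235705 -0.36610189  0.07600369] [ 0.58090437 -0.1351854   0.08531077] ((0.5217063426971436, -0.2504808306694031), (0.22586208581924438, 0.05620986223220825), 72.94831848144531)
case_handle 0.89 [256.7168 175.488 ] [ 0.52237629 -0.2499123   0.12807893]
side handle [ 0.51934398 -0.24750825  0.11791813] 62
272.9032258064516 175.79032258064515
side gripper [[ 0.467 -0.275  0.271]
 [ 0.561 -0.253  0.287]
 [ 0.572 -0.224  0.299]]
```

View pics/w3.png

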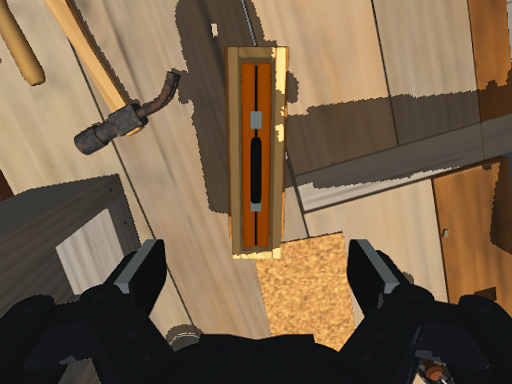

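The view shows the case seated with the handle centred at (256,170), and the xy estimates agree. So I suspect the height, and I'll compare the fingertips with the reported TCP.

```bash
python3 - <<'E'
from h import *
s=cam("side"); c=cam("wrist"); P=cloud(c)
print("TCP",r.read_ee_pos())
# fingertip pts in wrist
for lo,hi in((90,200),(330,430)):
    S=P[235:330,lo:hi].reshape(-1,3); S=S[(S[:,2]>.15)]; print(S[:,2].min(), np.percentile(S,[1,5,50],axis=0).round(3), S[S[:,2]<S[:,2].min()+.004].mean(0).round(3))
d=ray(s,[(272,134)])@s["W"][:3,:3].T; o=s["W"][:3,3]; t=(-.2508-o[1])/d[0,1]; print("s2 tip",o+t*d[0], "expected z .246")
S=cloud(s); A,B,C=np.moveaxis(S,-1,0)
m=(C>.15)&(C<.45)&(np.hypot(A-.522,B+.251)<.07); q=S[m]; q=q[np.argsort(q[:,2])]; print(len(q),q[:12].round(3).tolist())
E
```

```text
TCP [ 0.52244014 -0.25091494  0.24067344]
0.273078859400571 [[ 0.545 -0.277  0.276]
 [ 0.548 -0.276  0.28 ]
 [ 0.563 -0.273  0.31 ]] [ 0.564 -0.262  0.276]
0.2730403628947563 [[ 0.468 -0.257  0.275]
 [ 0.47  -0.256  0.28 ]
 [ 0.48  -0.246  0.311]] [ 0.483 -0.237  0.275]
s2 tip [ 0.52444238 -0.2508      0.27369009] expected z .246
1225 [[0.565, -0.261, 0.269], [0.564, -0.267, 0.27], [0.56, -0.272, 0.272], [0.484, -0.231, 0.273], [0.559, -0.264, 0.273], [0.565, -0.254, 0.273], [0.562, -0.269, 0.273], [0.478, -0.233, 0.274], [0.566, -0.25, 0.275], [0.564, -0.258, 0.275], [0.566, -0.256, 0.275], [0.572, -0.253, 0.275]]
```

Both cameras put the fingertips about 28–30 mm higher than the stated tool geometry does, with the xy correct. I'll regrasp lower, checking force on the way down.

```bash
python3 - <<'E'
from h import *
h=[.5222,-.2508]
r.set_gripper(.045); r.line_to([*h,.115]); 
for z in (.105,.097,.091):
    r.line_to([*h,z],max_speed=.06); f=r.read_ft_force(); print(z,np.round(f,1))
    if abs(f[2])>6: break
r.set_gripper(0); w=r.read_grip_width(); print("grip",w,r.read_gripper_force(),r.read_ft_force(),r.read_time_s())
if w>.006:
    z0=r.read_ee_pos()[2]; r.line_to([*h,z0+.02],max_speed=.05); print(r.read_grip_width(),r.read_ft_force())
    r.line_to([*h,z0+.125],max_speed=.12); print(r.read_grip_width(),r.read_ft_force(),r.read_time_s(),z0)
c=cam("side"); save(c,"s4")
E
```

```text
0.105 [ 1.1 -0.4  1.5]
0.097 [ 0.   0.9 -0.3]
0.091 [0.1 0.9 0.6]
grip 0.008316467738547526 59.368359446525574 [-1.306876    1.07364387  1.57112768] 12.5417
0.008531270398467348 [-0.06839493  0.31148276 -1.61131798]
0.008540264647597632 [-0.24975363 -0.41042647 -1.73150769] 14.125 0.09132995864625051
```

View pics/s4.png

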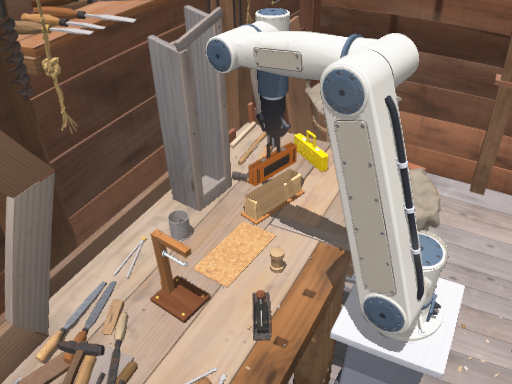

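The case hangs from the fingers at (272,165), clear of the rack. Now I'll place it on the mat.

```bash
python3 - <<'E'
from h import *
D=np.radians; m=[.520,.019]; o=down(D(84.2-180))
r.line_to([.521,-.11,.216],frame=None,max_speed=.2)
r.move_ptp([*m,.216],o); r.line_to([*m,.11]); 
z=.11
for z in (.095,.092,.090,.0885,.087,.0855,.084):
    r.line_to([*m,z],max_speed=.04); f=r.read_ft_force()[2]; print(z,round(f,1))
    if f>0.5: break
r.set_gripper(.045); r.dwell(.2); print(r.read_ft_force(),r.read_ee_pos(),r.read_time_s())
r.line_to([*m,.22]); r.set_gripper(.085)
# fly to a view pose giving case + hook
r.move_ptp([.50,.04,.33],down(D(-95))); c=cam("wrist"); save(c,"w5"); P=cloud(c); X,Y,Z=np.moveaxis(P,-1,0)
def fit(Q): return cv2.minAreaRect(Q[:,:2].astype(np.float32)),len(Q)
q=(abs(X-.52)<.08)&(abs(Y-.02)<.13)
print("handle",fit(P[q&(Z>.11)&(Z<.135)])); print("body",fit(P[q&(Z>.066)&(Z<.085)]),np.median(P[q&(Z>.066)&(Z<.085)],0))
r.move_ptp([.46,.19,.36],down(D(-95))); c=cam("wrist"); save(c,"w6"); P=cloud(c); X,Y,Z=np.moveaxis(P,-1,0)
q=(abs(X-.55)<.12)&(abs(Y-.25)<.1)
A=P[q&(Z>.22)&(Z<.245)]; print("arm",fit(A),np.median(A,0))
for t in ("hook_rest","hook_stand"):
  for k in r.mark_of(c,t)[:1]:
    uv=np.array(k["point"])*[512,384]; print(t,k["score"],uv,on_z(c,uv,.169 if t=="hook_rest" else 0))
print(r.read_time_s())
cv2.imwrite("pics/w56.png",np.hstack([cv2.resize(cv2.imread(f"pics/w{i}.png"),(400,300)) for i in (5,6)]))
E
```

```text
0.095 -0.9
0.092 -1.6
0.09 -1.3
0.0885 -2.2
0.087 0.1
0.0855 8.6
[ 0.17697988 -0.34394888  0.43141252] [0.51998664 0.01900367 0.08542257] 18.8833
handle (((0.5215612649917603, 0.018874038010835648), (0.05546076223254204, 0.009199149906635284), 83.99488830566406), 386)
body (((0.5221234560012817, 0.0197613388299942), (0.1989535540342331, 0.029953448101878166), 84.22490692138672), 2916) [0.51960924 0.00122948 0.07420627]
arm (((0.5525982975959778, 0.2517217993736267), (0.024184023961424828, 0.11873827874660492), 83.35823059082031), 2378) [0.5512762  0.25042858 0.22937629]
hook_rest 0.89 [186.112  214.3104] [[0.55132673 0.25302705 0.169     ]]
hook_stand 0.56 [205.5168 176.2176] [[0.55361516 0.25018093 0.        ]]
21.8167
```

View pics/w56.png

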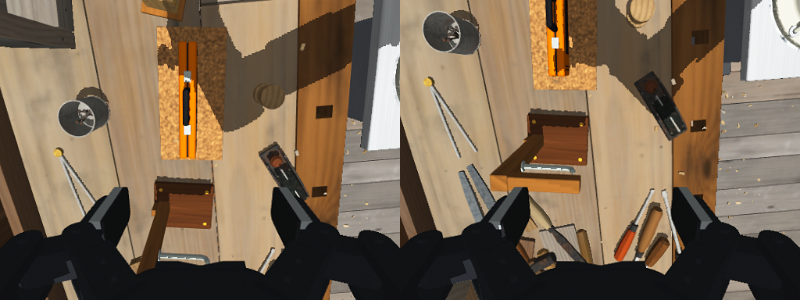

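The case stands upright in the middle of the mat (left, 188,95). The right view shows the stand's arm end at (575,183), with the post to the left, so the hook tip faces the robot. Next I'll regrasp by the body on the -y side.

```bash
python3 - <<'E'
from h import *
D=np.radians; g=[.5132,-.0643]
r.move_ptp([*g,.19],down(D(84.1-180)))
for z in (.10,.06,.03):
    r.line_to([*g,z],max_speed=.12); f=r.read_ft_force(); print(z,np.round(f,1))
    if abs(f[2])>6: raise SystemExit("contact")
r.set_gripper(0); print(r.read_grip_width(),r.read_gripper_force())
r.line_to([*g,.05],max_speed=.05); r.line_to([*g,.13],max_speed=.12)
print(r.read_grip_width(),r.read_ft_force(),r.read_wrist_torque(),r.read_time_s())
r.line_to([.43,-.0643,.13],max_speed=.15)
r.move_ptp([.4385,.1815,.13],down(D(83-180))); print(r.read_ee_pos(),r.read_time_s())
c=cam("side"); save(c,"s7"); P=cloud(c); X,Y,Z=np.moveaxis(P,-1,0)
hs=cv2.cvtColor(c["pixels"],cv2.COLOR_RGB2HSV)
q=(X>.40)&(X<.49)&(Y>.15)&(Y<.4)&(Z>.09)&(Z<.26)
o=q&(hs[...,0]<25)&(hs[...,1]>150)&(hs[...,2]>90); S=P[o]; print(len(S),S.min(0),S.max(0))
for lo in np.arange(.2,.37,.02):
    k=S[(S[:,1]>lo)&(S[:,1]<lo+.02)]
    if len(k)>3: print(lo.round(2),np.percentile(k[:,2],[3,97]).round(3),np.median(k[:,0]).round(3))
for k in r.mark_of(c,"case_handle")[:3]:
    uv=np.array(k["point"])*[512,384]; print("handle",k["score"],uv,P[int(uv[1]),int(uv[0])])
k=q&(hs[...,2]<70)&(abs(Y-.265)<.05); print("dark",np.percentile(P[k],[2,50,98],axis=0).round(3),k.sum())
E
```

```text
0.1 [ 0.5  0.2 -0.5]
0.06 [0.2 0.6 0.2]
0.03 [-0.3 -0.3  0.5]
0.028921448455050507 60.024123787879944
0.02894529926345201 [-0.60949407 -0.1875899  -1.72137121] [-0.19640095  0.04880489 -0.04785365] 26.7
[0.43865374 0.18114923 0.12968887] 28.375
1246 [0.42011835 0.16685519 0.10229281] [0.4751977  0.36581902 0.19324235]
0.2 [0.109 0.174] 0.428
0.22 [0.106 0.173] 0.431
0.24 [0.105 0.174] 0.437
0.26 [0.105 0.173] 0.437
0.28 [0.108 0.174] 0.439
0.3 [0.105 0.174] 0.44
0.32 [0.108 0.173] 0.442
0.34 [0.109 0.173] 0.446
0.36 [0.107 0.17 ] 0.455
handle 0.64 [201.5744 258.5856] [0.59442495 0.09007459 0.00072596]
dark [[0.427 0.22  0.12 ]
 [0.437 0.267 0.148]
 [0.452 0.311 0.222]] 436
```

View pics/s7.png

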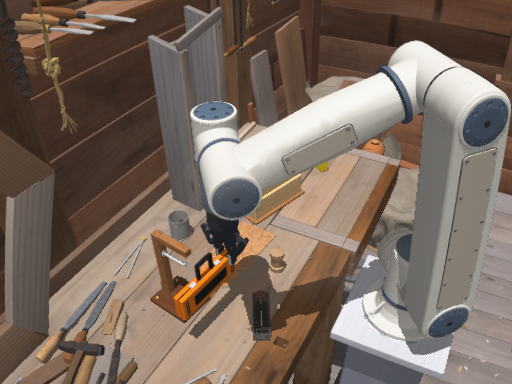

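The case is level in the grip at (205,285), with its handle loop at (205,263) in front of the hook tip at (185,262). Now I'll insert it.

```bash
python3 - <<'E'
from h import *
a=np.radians(-7); u=np.array([np.cos(a),np.sin(a)]); p0=np.array([.4385,.1815])
r.line_to([*p0,.105],max_speed=.1); f0=np.array(r.read_ft_force()); print(f0.round(1))
for s in (.03,.05,.065,.08,.09,.1):
    r.line_to([*(p0+s*u),.105],max_speed=.08); f=np.array(r.read_ft_force()); print(s,f.round(1))
    if np.linalg.norm(f-f0)>5: break
print(r.read_time_s())
c=cam("side"); save(c,"s8"); cv2.imwrite("pics/s8c.png",cv2.resize(c["pixels"][200:340,110:270,::-1],(640,560),interpolation=cv2.INTER_CUBIC))
E
```

```text
[-0.1  0.9 -1. ]
0.03 [-0.3 -0.2 -1.5]
0.05 [ 0.3  0.5 -1.5]
0.065 [-0.4  0.7 -2.3]
0.08 [-0.2 -0.  -1.6]
0.09 [-0.1  0.8 -1.7]
0.1 [ 0.4  0.1 -1.7]
31.0333
```

View pics/s8c.png

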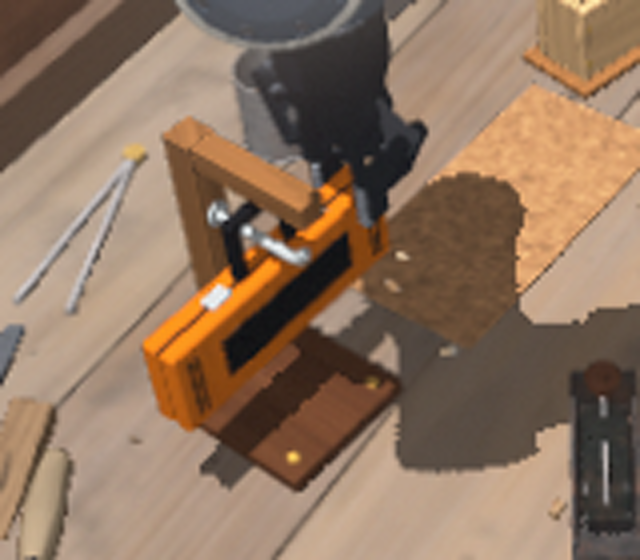

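The loop is over the hook: the bar crosses at (270,240), between the tip and the post. Now I'll lower it until it makes contact.

```bash
python3 - <<'E'
from h import *
p=np.array(r.read_ee_pos()); xy=p[:2]; f0=r.read_ft_force()[2]
for z in [.093,.090]+list(np.arange(.0885,.074,-.001)):
    r.line_to([*xy,z],max_speed=.04); f=r.read_ft_force()[2]; w=r.read_wrist_torque()
    print(round(z,4),round(f,1))
    if f>1.0: break
r.set_gripper(.036); r.dwell(.5); r.set_gripper(.06); r.dwell(.5); print(r.read_ft_force(),r.read_time_s())
r.line_to([*xy,.16],max_speed=.06); r.line_to([*xy,.30],max_speed=.15)
r.line_to([.42,.05,.32],max_speed=.2)
c=cam("side"); save(c,"s9"); cv2.imwrite("pics/s9c.png",cv2.resize(c["pixels"][180:340,110:310,::-1],(750,600),interpolation=cv2.INTER_CUBIC))
r.dwell(1.5); d=cam("side"); print(np.abs(d["pixels"][200:340,110:225].astype(int)-c["pixels"][200:340,110:225]).max(-1).__gt__(40).sum(),r.read_time_s())
E
```

```text
0.093 -1.4
0.09 -1.6
0.0885 -1.2
0.0875 -1.9
0.0865 -1.5
0.0855 -0.7
0.0845 2.6
[ 0.31467157 -0.39562247  0.23399113] 34.6333
0 39.7167
```

View pics/s9c.png

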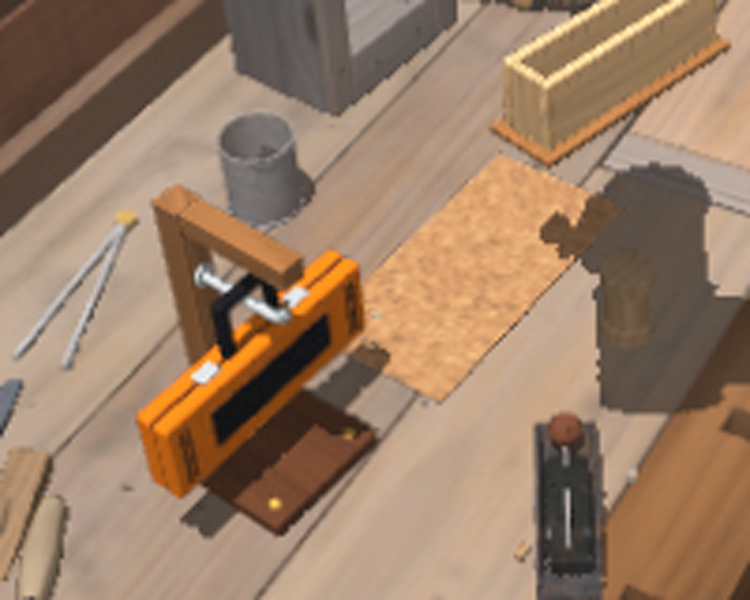

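The case hangs from the hook (bar at 250,280), and two pictures 1.5 s apart show no motion. The tin, spool and plane have not moved.

```bash
python3 -c "
from rig import r
print(r.job_done())"
```

```text
the job is handed in; nothing more can be done
None
```

The case stood on the mat, was taken again by its body, and now hangs still and free on the hook; the job was handed in at about 40 s, after a first grasp that closed on nothing because the fingertips sat about 28 mm higher than the stated geometry.

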